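Close the sliding tamper rest on the tamper without backlash

ROBOT

A 6-joint arm with a two-finger parallel gripper is mounted at the origin on a cart in front of the work surface, level with it; the furniture and walls round the work are solid. World frame = base frame: x ahead of the robot, y to its left, z up, the work surface at z = 0. Lengths are in m, angles in rad, forces in N, time in s.
With the tool pointing down it reaches from about 0.35 to 0.85 m from the base axis. Payload 8.1 kg.
Tool frame: the origin (TCP) lies at the centre of the arm's flange, where the gripper is bolted on; the fingertips stand 186 mm ahead of it and the grasp point (between the pads) lies 167 mm ahead of it; z points along the fingers, y is the line along which they close (so a half turn about z gives the same grasp; the last joint's range is limited). The gripper opens to 93 mm and grips with 3 to 60 N. Pads are 15 mm wide; open, the fingers measure 128 mm over their backs; the gripper's body (75 mm by 188 mm) begins 65 mm behind the grasp point.
Start: joints at [1.082, 0.13, 1.488, -0, 1.523, -0.085], TCP at [0.236, 0.552, 0.405] pointing down, gripper open.
Joint ranges: [-2.96, 2.96], [-0.89, 2.26], [0.02, 2.5], [-1.34, 4.48], [0, 2.73], [-2.66, 2.66]. Speed limits (rad/s): [2.39, 2.39, 2.79, 3.14, 3.14, 3.14].

INTERFACE

Orientations are given as a rotation vector (axis times angle).
In Python, from plant import read_state, read_camera, camera_params, robot gives the robot as it stands.
- The arm moves only by the tool carry_out, never from a script. Its argument "targets" is a list of rows, each an object of numbers: "hand": the opening in per cent of the stroke, from 0 (shut) to 100 (fully open); "x", "y", "z": the shift along the tool's x, y, z in m; "ax", "ay", "az": the turn, a rotation vector about the tool's x, y, z in rad. In form: [{"hand": .., "x": .., "y": .., "z": .., "ax": .., "ay": .., "az": ..}, ...]. A call has 1 to 8 rows; each row is the pose to reach, as a shift and turn from the pose commanded when the call began, along the tool's axes at that moment; what a row does not reach only later rows make up. A row lasts 1/8 s, in which the tool goes at most 62.5 mm and 10.7 degrees, less where a joint would pass 70% of its speed; a pose out of reach is approached as far as the arm can. A call with a gripper value outside its range is refused whole. The fingers move at their own pace and stop on an object; "newtons" is the grip in N (left out, the last holds). Time passes only in rows, so rows that repeat a pose let the fingers close. It gives the time, the measured TCP pose, the force, the opening and the grip force at its end, in the units of the state.
- read_state(): the state, without advancing time (a new reading comes with each control period).
- read_camera(name): name is "scene" or "top"; returns (picture, depth): 420x560x3 uint8, blue, green, red; 420x560 float32, m along the optical axis (not along the pixel's ray), 0 where there is no reading.
- camera_params(name): a dict with "fx", "fy", "cx", "cy" (pixels), "position" and "rotation" of the camera in the world. Camera axes: x right, y up, looking along -z (the intrinsics and any distortion apply to the point x, -y, -z); pixel columns grow to the right and rows downward; lengths in m; the calibration is good to about 2 mm. A picture is of the moment at which its call begins. camera_params takes no time and is no camera call.
- robot.close_job(): hands the job in; it is judged then, once.
The state is a dict: "t": time; "q": joint angles; "dq": joint speeds; "joint_torque": joint torques, N m; "tool_pos": TCP position; "orientation": TCP orientation; "force": force on the tool from outside, world axes, zero at the start; "wrist_torque": the same for the moment, N m; "opening": finger opening in m; "gripper_force": force on a finger pad.
Only numpy, scipy, OpenCV 4.12 (cv2) and the standard library are available. Lean on these libraries where they do the work, as an engineer would, in place of code of your own. Each camera call takes 0.05 s, during which the arm holds its last target. There are 200 camera calls.

TASK

The sliding tamper rest has been left closed too far: by its upright grip draw the jaw back until it is wide open, then stand the tamper upright in the rest in front of the V-shaped cheek and let go of it. Now close the jaw by the grip until it has pushed the tamper into the V and its sprung pad bears on it with a light pressure, about 5 N; come to that point by closing only, never easing the grip back once the pad bears, and leave the grip resting on the closing side of its free play. Touch the jaw only by its grip, do not squeeze the tamper hard, and leave the cups, jug, tin and portafilter where they stand.

Things in the scene. Friction and masses are not known exactly. Their poses are not given: they have to be found in the camera images.
- rest: Tamper rest fixed on the worktop: steel bed 110 mm (x) by 260 mm (y, from -125 to +135), flat top 12 mm above the worktop. Origin at worktop level; +y is the closing direction, in which the jaw slides towards the black V cheek at the +y end. The cheek is 36 mm high over the worktop; its two 45 degree faces open 66 mm wide towards -y and centre the 58 mm tamper base at x 0, y +85 mm.
- seat (a point): Point on top of the bed (12 mm above the worktop) where the axis of the tamper stands when it is fully in the V: rest x = 0, y = +85 mm. Axes as the rest.
- jaw: Aluminium jaw block, 60 mm wide, top 42 mm above the worktop; origin on the bed top, centre line, at rest y = carriage. Its 30 mm wide black pad, top 37 mm above the worktop, has its face 16 to 32 mm in +y of this origin: it is screwed out differently each time, unmeasured. The pad is sprung: yields 3 N per mm, for 5 mm, then is solid. Over 10 N on the tamper is too hard.
- carriage (a joint): Slide of the jaw in m, 0 = wide open, grows as it closes (rest +y), to 0.075. Stays where it is left; dry friction of about 7 N resists sliding. Pushing the tamper along the bed adds 1 to 3 N. The pad first bears on a fully seated tamper somewhere between 0.024 and 0.040, to be found by feel.
- grip (a joint): Free play of the upright grip on the jaw in m: 0 = against the opening side (pulls the jaw open), 0.010 = against the closing side (pushes the jaw shut). About 1 N moves the grip through its play; only at the ends does it carry the jaw along.
- grip_top (a point): Centre of the top face of the upright grip, 90 mm above the worktop, at rest y = carriage + grip - 75 mm. The grip is an upright black plate, 14 mm thick along the rest's y, 40 mm wide along the rest's x, its black part 42 mm high; the jaw frame beside it is at most 42 mm above the worktop.
- tamper: Loose coffee tamper, about 0.36 kg, 96 mm high: round steel base 58 mm across, upright wooden handle at most 32 mm across from 30 mm to 96 mm above its underside. Origin at the centre of its underside, z up along the handle.
- cup_a: White espresso cup on the worktop, 59 x 83 x 52 mm, left of the rest; origin under its centre. A bystander.
- cup_b: White espresso cup on the worktop, 59 x 83 x 52 mm, right of the rest; origin under its centre. A bystander.
- milk_jug: Steel milk jug at the back, 101 x 70 x 90 mm; origin under its centre. A bystander.
- tin: Brown tea tin at the back, 114 mm square, 125 mm high; origin under its centre. A bystander.
- portafilter: Portafilter with black handle at the back, 218 x 75 x 65 mm; origin under its centre. A bystander.
Things that resemble listed ones, but are neither listed nor needed, are in the scene too. Leave any blue, purple or yellow look-alike of the tamper alone.

How it is judged:
By the outcome, as a careful person would: the job done as asked, in the order asked, and still so for the second after the job is handed in, with the robot touching nothing.
It also fails if it takes over 58 s, if anything falls off the work surface, if the arm or the gripper's body presses on something with over 40 N, if the wrist force passes 120 N, or if a joint passes its speed limit or range.

## Working session

There is one attempt and no reset: what is moved stays moved. The work goes in short steps, Python scripts to look and compute and a tool call to move; the robot and the scene stay as the last step left them, time stands still between calls to the robot, and variables do not carry over. Pictures are saved under pics/ and viewed, at most 10 in all, crops included, and the job is handed in when it is done.

Besides the shell and the picture viewer there is one more tool, called after "Call:" as name(argument=value, ...), one argument or row to a line, values as JSON. carry_out: Moves the arm, as the interface text tells. Its arguments: {"type":"object","properties":{"targets":{"type":"array","items":{"type":"object","properties":{"hand":{"type":"number"},"x":{"type":"number"},"y":{"type":"number"},"z":{"type":"number"},"ax":{"type":"number"},"ay":{"type":"number"},"az":{"type":"number"}}}},"newtons":{"type":"number"}},"required":["targets"]}

```bash
mkdir -p pics
cat > h.py <<'E'
import numpy as np, cv2
from plant import read_state, read_camera, camera_params, robot
def cloud(name):
    im,d=read_camera(name); p=camera_params(name)
    v,u=np.mgrid[0:d.shape[0],0:d.shape[1]]
    c=np.stack([(u-p['cx'])/p['fx']*d,-(v-p['cy'])/p['fy']*d,-d],-1)
    R=np.array(p['rotation'])
    return im,d,c@R.T+np.array(p['position'])
E
python3 - <<'E'
from h import *
for n in ('scene','top'):
    im,d,P=cloud(n); cv2.imwrite(f'pics/{n}0.png',im); np.savez(f'{n}0.npz',im=im,d=d,P=P)
    p=camera_params(n); print(p)
print(read_state())
E
```

```text
Traceback (most recent call last):
  File "h.py", line 8, in cloud
    return im,d,c@R.T+np.array(p['position'])
                ~~~~~^~~~~~~~~~~~~~~~~~~~~~~~
ValueError: operands could not be broadcast together with shapes (420,560) (3,)
```

```bash
cat > h.py <<'E'
import numpy as np, cv2
from scipy.spatial.transform import Rotation as Rot
from plant import read_state, read_camera, camera_params, robot
def cloud(name):
    im,d=read_camera(name); p=camera_params(name)
    v,u=np.mgrid[0:d.shape[0],0:d.shape[1]]
    c=np.stack([(u-p['cx'])/p['fx']*d,-(v-p['cy'])/p['fy']*d,-d],-1)
    R=Rot.from_rotvec(p['rotation']).as_matrix()
    return im,d,c@R.T+np.array(p['position'])
E
python3 - <<'E'
from h import *
for n in ('scene','top'):
    im,d,P=cloud(n); cv2.imwrite(f'pics/{n}0.png',im); np.savez(f'{n}0.npz',im=im,d=d,P=P)
    p=camera_params(n); print(p)
    z=P[...,2][d>0]; h,e=np.histogram(z,bins=np.arange(-.05,.2,.005)); print(dict(zip(e.round(3),h)))
print(read_state())
E
```

```text
{'fx': 437.4333150246183, 'fy': 437.4333150246183, 'cx': 280.7054324322336, 'cy': 210.91756716919116, 'position': array([-0.28508868, -0.50396189,  0.81067436]), 'rotation': array([ 0.88744348, -0.44769227, -0.90445769])}
{np.float64(-0.05): np.int64(80), np.float64(-0.045): np.int64(77), np.float64(-0.04): np.int64(158), np.float64(-0.035): np.int64(442), np.float64(-0.03): np.int64(550), np.float64(-0.025): np.int64(892), np.float64(-0.02): np.int64(1272), np.float64(-0.015): np.int64(716), np.float64(-0.01): np.int64(617), np.float64(-0.005): np.int64(5850), np.float64(-0.0): np.int64(41718), np.float64(0.005): np.int64(6652), np.float64(0.01): np.int64(4925), np.float64(0.015): np.int64(2418), np.float64(0.02): np.int64(2031), np.float64(0.025): np.int64(2625), np.float64(0.03): np.int64(1218), np.float64(0.035): np.int64(1301), np.float64(0.04): np.int64(1556), np.float64(0.045): np.int64(1236), np.float64(0.05): np.int64(1327), np.float64(0.055): np.int64(1319), np.float64(0.06): np.int64(1148), np.float64(0.065): np.int64(1045), np.float64(0.07): np.int64(1005), np.float64(0.0
[... 2661 characters left out ...]
64(0.19): np.int64(147)}
{'t': 0.15, 'q': array([ 1.08159141e+00,  1.31010809e-01,  1.48903088e+00,  2.10135092e-05,
        1.52299394e+00, -8.54186517e-02]), 'dq': array([ 0.00156985, -0.0038417 , -0.00352668, -0.00054339,  0.0006075 ,
        0.00190837]), 'joint_torque': array([ 8.95159374e-04, -5.60473537e+01, -4.92335951e+01,  7.68400775e-02,
        3.04179301e-02, -9.89416617e-05]), 'tool_pos': array([0.23564671, 0.55160162, 0.40391345]), 'orientation': array([-6.29881279e-01, -3.07736150e+00,  2.16408233e-03]), 'force': array([ 0.53428727, -1.17260964,  0.45233357]), 'wrist_torque': array([-0.02083469, -0.00495026, -0.00766086]), 'gripper_force': 0.0, 'opening': 0.09338831334126334}
```

View pics/scene0.png

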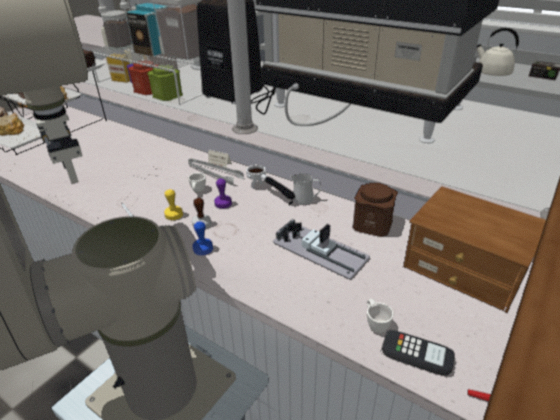

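View pics/top0.png

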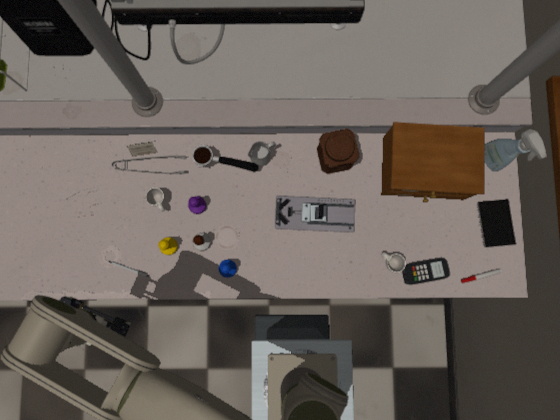

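Run:
```python
from h import *
T=np.load('top0.npz');S=np.load('scene0.npz')
a=cv2.resize(T['im'][185:240,265:365],None,fx=4,fy=4,interpolation=cv2.INTER_CUBIC)
b=cv2.resize(T['im'][185:285,150:250],(400,400),interpolation=cv2.INTER_CUBIC)
c=cv2.resize(S['im'][210:285,265:380],(460,300),interpolation=cv2.INTER_CUBIC)
d=cv2.resize(S['im'][165:260,150:260],(440,380)[::1],interpolation=cv2.INTER_CUBIC)
W=np.zeros((600,800,3),np.uint8); W[:220,:400]=a;W[:400,400:]=b;W[220:520,:400]=cv2.resize(c,(400,300)[::1]);W[400:,400:]=cv2.resize(d,(240,200)).repeat(1,0)[:, :].__class__((200,240,3)) if 0 else 0;W[400:,400:640]=cv2.resize(d,(240,200))
cv2.imwrite('pics/crop.png',W)
for n,D,(u0,u1,v0,v1) in (('top',T,(265,365,185,240)),('scene',S,(265,380,215,285))):
    P=D['P'][v0:v1,u0:u1].reshape(-1,3)
    for lo,hi in ((.008,.02),(.03,.05),(.075,.1)):
        Q=P[(P[:,2]>lo)&(P[:,2]<hi)]
        if len(Q)>5: print(n,lo,len(Q),Q.mean(0).round(4),Q.min(0).round(4),Q.max(0).round(4), cv2.minAreaRect(Q[:,:2].astype(np.float32)*1000))
def px(D,u,v): return D['P'][v,u].round(4)
print('table z', np.median(T['P'][250:285,270:360,2]), np.median(S['P'][270:300,290:320,2]))
for n,D,(u0,u1,v0,v1) in (('top',T,(189,213,228,256)),('scene',S,(190,210,192,228))):
    P=D['P'][v0:v1,u0:u1].reshape(-1,3)
    for lo,hi in ((.015,.04),(.04,.07),(.07,.09),(.09,.11)):
        Q=P[(P[:,2]>lo)&(P[:,2]<hi)]
        if len(Q)>3: print('tamper',n,lo,len(Q),Q.mean(0).round(4),Q.min(0).round(4),Q.max(0).round(4))
```

```text
top 0.008 1523 [ 0.551  -0.0589  0.0127] [ 0.4744 -0.1975  0.008 ] [0.6486 0.1124 0.02  ] ((560.5643310546875, -43.176544189453125), (173.38621520996094, 310.0338134765625), 0.5275865197181702)
top 0.03 454 [0.556  0.0116 0.0368] [ 0.5177 -0.0819  0.03  ] [0.5994 0.0803 0.0476] ((556.9198608398438, -0.6699676513671875), (161.69761657714844, 81.10331726074219), 88.52278137207031)
top 0.075 65 [ 0.552  -0.0594  0.0876] [ 0.5333 -0.0667  0.0759] [ 0.5722 -0.051   0.0948] ((552.7857055664062, -58.777645111083984), (14.887263298034668, 38.86257553100586), 88.56267547607422)
scene 0.008 1599 [ 0.5456 -0.0758  0.0142] [ 0.4912 -0.1793  0.008 ] [0.7072 0.0837 0.02  ] ((604.2160034179688, -50.617919921875), (258.937255859375, 217.64889526367188), 86.82205963134766)
scene 0.03 743 [ 0.5803 -0.0262  0.0382] [ 0.516  -0.1594  0.03  ] [0.7051 0.0816 0.05  ] ((612.0712890625, -39.47441101074219), (179.6826171875, 251.25869750976562), 3.8636159896850586)
scene 0.075 92 [ 0.5518 -0.0644  0.0867] [ 0.5302 -0.153   0.0754] [ 0.7026 -0.051   0.0957] ((620.4612426757812, -96.43681335449219), (25.702651977539062, 197.72073364257812), 62.84684753417969)
table z -0.000904532106290934 0.0020511926205545317
tamper top 0.015 151 [0.46   0.3159 0.0219] [0.4367 0.2934 0.0151] [0.4922 0.3486 0.0386]
tamper top 0.07 34 [0.4638 0.3204 0.0864] [0.4487 0.3067 0.079 ] [0.4797 0.3377 0.09  ]
tamper top 0.09 59 [0.4632 0.3215 0.0934] [0.4508 0.3092 0.0902] [0.4759 0.3339 0.0986]
tamper scene 0.015 130 [0.4608 0.3174 0.0259] [0.4352 0.2928 0.0153] [0.4896 0.35   0.0397]
tamper scene 0.04 51 [0.4585 0.3171 0.0547] [0.4506 0.3107 0.0401] [0.4711 0.3292 0.0692]
tamper scene 0.07 66 [0.4447 0.3025 0.0822] [0.362  0.2204 0.0701] [0.4779 0.3291 0.0899]
tamper scene 0.09 116 [0.4134 0.2726 0.0947] [0.3612 0.2216 0.0901] [0.476  0.3344 0.1005]
```

View pics/crop.png

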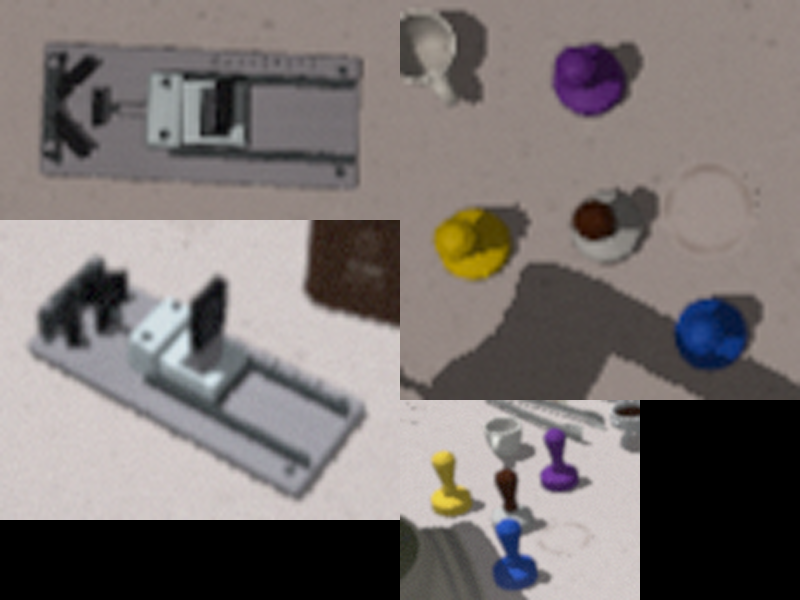

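```bash
cat >> h.py <<'E'
def ray(name,uv,z):
    p=camera_params(name); R=Rot.from_rotvec(p['rotation']).as_matrix(); uv=np.atleast_2d(uv).astype(float)
    d=np.stack([(uv[:,0]-p['cx'])/p['fx'],-(uv[:,1]-p['cy'])/p['fy'],-np.ones(len(uv))],-1)@R.T
    o=np.array(p['position']); return o+d*((z-o[2])/d[:,2])[:,None]
def go(g,yaw):
    """shift/turn in tool axes to bring grasp point to g (world), tool down, tool y along rest y (yaw)"""
    s=read_state(); R=Rot.from_rotvec(s['orientation'])
    best=None
    for k in (0,np.pi):
        a=yaw+k; Y=np.array([-np.sin(a),np.cos(a),0]); Z=np.array([0,0,-1.]); X=np.cross(Y,Z)
        Rt=Rot.from_matrix(np.stack([X,Y,Z],1)); w=(R.inv()*Rt).as_rotvec()
        if best is None or np.linalg.norm(w)<np.linalg.norm(best[0]): best=(w,Rt)
    w,Rt=best; tcp=np.array(g)+np.array([0,0,.167])
    print('shift',R.inv().apply(tcp-s['tool_pos']).round(4),'turn',w.round(4),'q6',s['q'][5].round(3))
E
python3 - <<'E'
from h import *
T=np.load('top0.npz'); im=T['im'].astype(int)
m=((im[...,0]-im[...,2])>0) 
roi=np.zeros_like(m); roi[190:236,270:362]=1
m=(m|(im.sum(2)<300))&roi
m=cv2.morphologyEx(m.astype(np.uint8),cv2.MORPH_OPEN,np.ones((3,3)))
n,l,st,_=cv2.connectedComponentsWithStats(m); k=1+st[1:,4].argmax(); print(st[k])
c=np.argwhere(l==k)[:,::-1]
W=ray('top',c,.012)[:,:2]*1000
r=cv2.minAreaRect(W.astype(np.float32)); print(r)
# robust corners via hull->4 manual
print(ray('top',[[275.5,195.5],[355.3,199.2],[354,231.8],[275,228]],.012))
P=T['P'][185:240,265:365].reshape(-1,3); P=P[(abs(P[:,0]-.5525)<.03)&(abs(P[:,1]+.059)<.02)&(P[:,2]>.082)]
print(P.mean(0), len(P))
from numpy import *
go((.5528,-.0588,.072+.161),-.035)
go((.5528,-.0588,.072),-.035)
E
```

```text
[301 202  54  27 792]
((552.457275390625, -87.17069244384766), (172.5860595703125, 80.13134002685547), 85.22345733642578)
[[ 0.61492668  0.08114831  0.012     ]
 [ 0.60115595 -0.18048571  0.012     ]
 [ 0.49390743 -0.1731681   0.012     ]
 [ 0.50765998  0.08344535  0.012     ]]
[ 0.55188241 -0.05971286  0.08816886] 61
shift [-0.5315 -0.4367  0.0045] turn [-0.0014 -0.0004 -0.3688] q6 -0.085
shift [-0.5315 -0.4365  0.1655] turn [-0.0014 -0.0004 -0.3688] q6 -0.085
```

Call:
carry_out(
  targets=[
    {"x": -0.04, "y": -0.034, "z": 0, "az": -0.1},
    {"x": -0.09, "y": -0.074, "z": 0, "az": -0.2},
    {"x": -0.14, "y": -0.115, "z": 0, "az": -0.3},
    {"x": -0.19, "y": -0.156, "z": 0, "az": -0.386},
    {"x": -0.24, "y": -0.197, "z": 0, "az": -0.386},
    {"x": -0.29, "y": -0.238, "z": 0, "az": -0.386},
    {"x": -0.34, "y": -0.28, "z": 0, "az": -0.386},
    {"x": -0.39, "y": -0.32, "z": 0, "az": -0.386},
  ],
  newtons=20,
)

```text
schema error: expected keys hand, x, y, z, ax, ay, az
```

```bash
python3 -c "
from h import *
go((.5522,-.0593,.072),-.052);print(read_state()['force'],read_state()['t'])"
```

```text
shift [-0.5311 -0.4372  0.1655] turn [-0.0014 -0.0004 -0.3518] q6 -0.085
[ 0.53428727 -1.17260964  0.45233357] 0.15
```

Call:
carry_out(
  targets=[
    {"hand": 100, "x": -0.04, "y": -0.034, "z": 0, "ax": 0, "ay": 0, "az": -0.1},
    {"hand": 100, "x": -0.09, "y": -0.074, "z": 0, "ax": 0, "ay": 0, "az": -0.2},
    {"hand": 100, "x": -0.14, "y": -0.115, "z": 0, "ax": 0, "ay": 0, "az": -0.3},
    {"hand": 100, "x": -0.19, "y": -0.156, "z": 0, "ax": 0, "ay": 0, "az": -0.352},
    {"hand": 100, "x": -0.24, "y": -0.197, "z": 0, "ax": 0, "ay": 0, "az": -0.352},
    {"hand": 100, "x": -0.29, "y": -0.238, "z": 0, "ax": 0, "ay": 0, "az": -0.352},
    {"hand": 100, "x": -0.34, "y": -0.28, "z": 0, "ax": 0, "ay": 0, "az": -0.352},
    {"hand": 100, "x": -0.39, "y": -0.32, "z": 0, "ax": 0, "ay": 0, "az": -0.352},
  ],
  newtons=20,
)

```text
t: 1.15
tool_pos: [0.4622, 0.1151, 0.4047]
orientation: [0.081, 3.14, 0.0]
force: [0.9, 0.8, 0.7]
opening: 0.0929
gripper_force: 0.0
```

```bash
python3 -c "
from h import *
go((.5522,-.0593,.072),-.052);s=read_state();print(s['force'],s['t'],s['tool_pos'])"
```

```text
shift [-0.0988 -0.1696  0.1657] turn [0.0002 0.0004 0.0003] q6 -1.383
[0.86942272 0.80306456 0.71650314] 1.15 [0.46222631 0.11510693 0.4047391 ]
```

Call:
carry_out(
  targets=[
    {"hand": 100, "x": -0.031, "y": -0.053, "z": 0.02, "ax": 0, "ay": 0, "az": 0},
    {"hand": 100, "x": -0.062, "y": -0.106, "z": 0.05, "ax": 0, "ay": 0, "az": 0},
    {"hand": 100, "x": -0.092, "y": -0.158, "z": 0.08, "ax": 0, "ay": 0, "az": 0},
    {"hand": 100, "x": -0.092, "y": -0.158, "z": 0.1, "ax": 0, "ay": 0, "az": 0},
    {"hand": 100, "x": -0.092, "y": -0.158, "z": 0.1, "ax": 0, "ay": 0, "az": 0},
  ],
)

```text
t: 1.78
tool_pos: [0.5445, -0.0463, 0.3019]
orientation: [-0.084, -3.135, -0.001]
force: [-1.3, 0.2, 0.4]
opening: 0.0929
gripper_force: 0.0
```

```bash
python3 -c "
from h import *
im,d=read_camera('scene');cv2.imwrite('pics/s1.png',cv2.resize(im[150:300,220:420],(800,600)))
go((.5522,-.0593,.072),-.052);s=read_state();print(s['force'],s['t'],s['tool_pos'])"
```

```text
shift [-0.0082 -0.0134  0.0647] turn [ 0.0006 -0.003  -0.0007] q6 -1.695
[ 0.00670148  0.37136415 -0.20202562] 1.825 [ 0.54494957 -0.0455175   0.3037281 ]
```

View pics/s1.png

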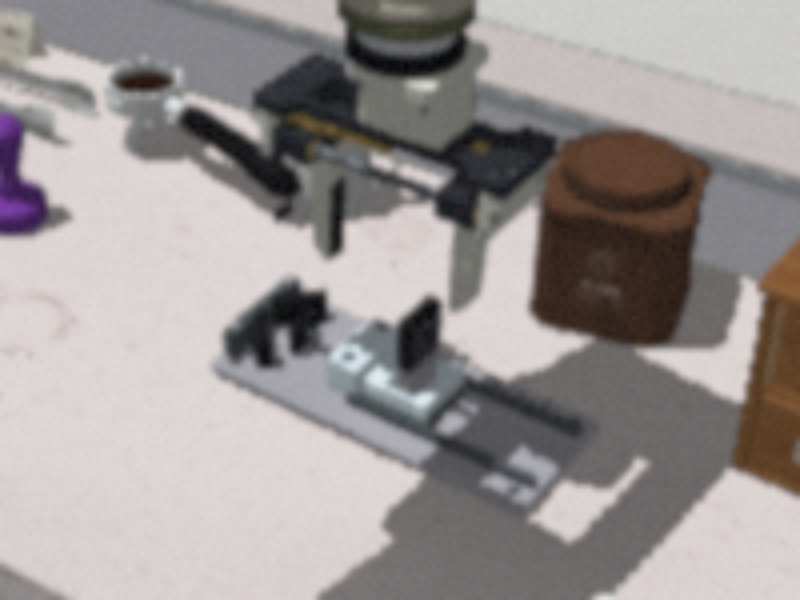

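The picture shows the gripper above the grip plate (crop px 418,335), fingers straddling it along the rest's y, about 15 mm short; I correct while descending.

Call:
carry_out(
  targets=[
    {"hand": 100, "x": -0.008, "y": -0.013, "z": 0.02, "ax": 0, "ay": 0, "az": 0},
    {"hand": 100, "x": -0.008, "y": -0.013, "z": 0.045, "ax": 0, "ay": 0, "az": 0},
    {"hand": 100, "x": -0.008, "y": -0.013, "z": 0.064, "ax": 0, "ay": 0, "az": 0},
    {"hand": 100, "x": -0.008, "y": -0.013, "z": 0.064, "ax": 0, "ay": 0, "az": 0},
  ],
)

```text
t: 2.33
tool_pos: [0.5522, -0.058, 0.2399]
orientation: [-0.08, -3.138, -0.001]
force: [0.2, 0.3, 0.7]
opening: 0.0923
gripper_force: 0.0
```

```bash
python3 -c "
from h import *
go((.5522,-.0593,.072),-.052);s=read_state();print(s['force'],s['t'],s['tool_pos'])"
```

```text
shift [-0.0001 -0.0013  0.0009] turn [ 0.0005 -0.0023  0.0013] q6 -1.717
[0.21881552 0.291466   0.70805284] 2.325 [ 0.55216687 -0.05795181  0.23990169]
```

Call:
carry_out(
  targets=[
    {"hand": 5, "x": 0, "y": -0.001, "z": 0, "ax": 0, "ay": 0, "az": 0},
    {"hand": 5, "x": 0, "y": -0.001, "z": 0, "ax": 0, "ay": 0, "az": 0},
    {"hand": 5, "x": 0, "y": -0.001, "z": 0, "ax": 0, "ay": 0, "az": 0},
    {"hand": 5, "x": 0, "y": -0.001, "z": 0, "ax": 0, "ay": 0, "az": 0},
    {"hand": 5, "x": 0, "y": -0.001, "z": 0, "ax": 0, "ay": 0, "az": 0},
  ],
  newtons=20,
)

```text
t: 2.95
tool_pos: [0.5528, -0.0599, 0.2408]
orientation: [0.081, 3.14, -0.0]
force: [-1.7, -0.5, -0.6]
opening: 0.0479
gripper_force: 0.0
```

Call:
carry_out(
  targets=[
    {"hand": 5, "x": 0, "y": 0, "z": 0, "ax": 0, "ay": 0, "az": 0},
    {"hand": 5, "x": 0, "y": 0, "z": 0, "ax": 0, "ay": 0, "az": 0},
    {"hand": 5, "x": 0, "y": 0, "z": 0, "ax": 0, "ay": 0, "az": 0},
    {"hand": 5, "x": 0, "y": 0, "z": 0, "ax": 0, "ay": 0, "az": 0},
    {"hand": 5, "x": 0, "y": 0, "z": 0, "ax": 0, "ay": 0, "az": 0},
  ],
)

```text
t: 3.58
tool_pos: [0.5528, -0.0599, 0.2407]
orientation: [0.081, 3.141, -0.0]
force: [-0.4, -0.9, -0.4]
opening: 0.0139
gripper_force: 20.0
```

Call:
carry_out(
  targets=[
    {"hand": 5, "x": 0, "y": -0.006, "z": 0, "ax": 0, "ay": 0, "az": 0},
    {"hand": 5, "x": 0, "y": -0.013, "z": 0, "ax": 0, "ay": 0, "az": 0},
    {"hand": 5, "x": 0, "y": -0.02, "z": 0, "ax": 0, "ay": 0, "az": 0},
    {"hand": 5, "x": 0, "y": -0.027, "z": 0, "ax": 0, "ay": 0, "az": 0},
    {"hand": 5, "x": 0, "y": -0.035, "z": 0, "ax": 0, "ay": 0, "az": 0},
    {"hand": 5, "x": 0, "y": -0.043, "z": 0, "ax": 0, "ay": 0, "az": 0},
    {"hand": 5, "x": 0, "y": -0.05, "z": 0, "ax": 0, "ay": 0, "az": 0},
    {"hand": 5, "x": 0, "y": -0.056, "z": 0, "ax": 0, "ay": 0, "az": 0},
  ],
)

```text
t: 4.58
tool_pos: [0.5498, -0.1154, 0.2407]
orientation: [-0.081, -3.14, -0.003]
force: [-0.4, 7.4, 2.2]
opening: 0.0136
gripper_force: 20.0
```

Call:
carry_out(
  targets=[
    {"hand": 5, "x": 0, "y": -0.003, "z": 0, "ax": 0, "ay": 0, "az": 0},
    {"hand": 5, "x": 0, "y": -0.006, "z": 0, "ax": 0, "ay": 0, "az": 0},
    {"hand": 5, "x": 0, "y": -0.008, "z": 0, "ax": 0, "ay": 0, "az": 0},
    {"hand": 5, "x": 0, "y": -0.01, "z": 0, "ax": 0, "ay": 0, "az": 0},
  ],
)

```text
t: 5.08
tool_pos: [0.5493, -0.1252, 0.2407]
orientation: [-0.081, -3.14, -0.003]
force: [-0.3, 8.0, 1.2]
opening: 0.0138
gripper_force: 20.0
```

Call:
carry_out(
  targets=[
    {"hand": 5, "x": 0, "y": -0.001, "z": 0, "ax": 0, "ay": 0, "az": 0},
    {"hand": 5, "x": 0, "y": -0.002, "z": 0, "ax": 0, "ay": 0, "az": 0},
    {"hand": 5, "x": 0, "y": -0.003, "z": 0, "ax": 0, "ay": 0, "az": 0},
  ],
)

```text
t: 5.45
tool_pos: [0.5492, -0.1281, 0.2407]
orientation: [-0.081, -3.14, -0.003]
force: [-0.1, 7.1, 2.2]
opening: 0.0139
gripper_force: 20.0
```

Call:
carry_out(
  targets=[
    {"hand": 5, "x": 0, "y": -0.001, "z": 0, "ax": 0, "ay": 0, "az": 0},
    {"hand": 5, "x": 0, "y": -0.002, "z": 0, "ax": 0, "ay": 0, "az": 0},
    {"hand": 5, "x": 0, "y": -0.003, "z": 0, "ax": 0, "ay": 0, "az": 0},
  ],
)

```text
t: 5.82
tool_pos: [0.5491, -0.1299, 0.2406]
orientation: [-0.081, -3.14, -0.008]
force: [0.3, 17.4, 4.4]
opening: 0.014
gripper_force: 20.0
```

Call:
carry_out(
  targets=[
    {"hand": 100, "x": 0, "y": 0.002, "z": 0, "ax": 0, "ay": 0, "az": 0},
    {"hand": 100, "x": 0, "y": 0.002, "z": 0, "ax": 0, "ay": 0, "az": 0},
    {"hand": 100, "x": 0, "y": 0.002, "z": 0, "ax": 0, "ay": 0, "az": 0},
    {"hand": 100, "x": 0, "y": 0.002, "z": -0.03, "ax": 0, "ay": 0, "az": 0},
    {"hand": 100, "x": 0, "y": 0.002, "z": -0.08, "ax": 0, "ay": 0, "az": 0},
    {"hand": 100, "x": 0, "y": 0.03, "z": -0.12, "ax": 0, "ay": 0, "az": 0},
    {"hand": 100, "x": 0, "y": 0.08, "z": -0.12, "ax": 0, "ay": 0, "az": 0},
  ],
)

```text
t: 6.7
tool_pos: [0.5545, -0.0529, 0.3657]
orientation: [0.086, 3.132, -0.003]
force: [1.0, 0.2, -0.5]
opening: 0.0795
gripper_force: 0.0
```

```bash
python3 -c "
from h import *
im,d,P=cloud('top');cv2.imwrite('pics/t2.png',cv2.resize(im[170:260,240:380],(800,514)))
go((.4637,.321,.19),-.052);s=read_state();print(s['force'],s['t'],s['tool_pos'])"
```

```text
shift [0.1091 0.3628 0.0069] turn [0.0026 0.0046 0.0006] q6 -1.698
[ 0.65895108  3.3431461  -0.53546691] 6.75 [ 0.55395379 -0.04695547  0.36347445]
```

Call:
carry_out(
  targets=[
    {"hand": 100, "x": 0.016, "y": 0.055, "z": 0, "ax": 0, "ay": 0, "az": 0},
    {"hand": 100, "x": 0.033, "y": 0.11, "z": 0, "ax": 0, "ay": 0, "az": 0},
    {"hand": 100, "x": 0.05, "y": 0.165, "z": 0, "ax": 0, "ay": 0, "az": 0},
    {"hand": 100, "x": 0.066, "y": 0.22, "z": 0, "ax": 0, "ay": 0, "az": 0},
    {"hand": 100, "x": 0.083, "y": 0.275, "z": 0, "ax": 0, "ay": 0, "az": 0},
    {"hand": 100, "x": 0.1, "y": 0.33, "z": 0, "ax": 0, "ay": 0, "az": 0},
    {"hand": 100, "x": 0.109, "y": 0.358, "z": 0, "ax": 0, "ay": 0, "az": 0},
    {"hand": 100, "x": 0.109, "y": 0.358, "z": 0, "ax": 0, "ay": 0, "az": 0},
  ],
)

```text
t: 7.75
tool_pos: [0.4622, 0.3127, 0.3604]
orientation: [-0.076, -3.14, 0.0]
force: [-1.2, -0.4, 0.9]
opening: 0.0931
gripper_force: 0.0
```

```bash
python3 -c "
from h import *
im,d,P=cloud('scene');cv2.imwrite('pics/s3.png',cv2.resize(im[120:270,140:340],(800,600)))
go((.4637,.321,.07),-.052);s=read_state();print(s['force'],s['t'],s['tool_pos'])"
```

```text
shift [-0.0006  0.0096  0.1234] turn [-0.0008 -0.0003  0.0021] q6 -1.02
[ 0.68306524  0.02508047 -0.23570476] 7.8 [0.46268636 0.31153893 0.36036712]
```

View pics/s3.png

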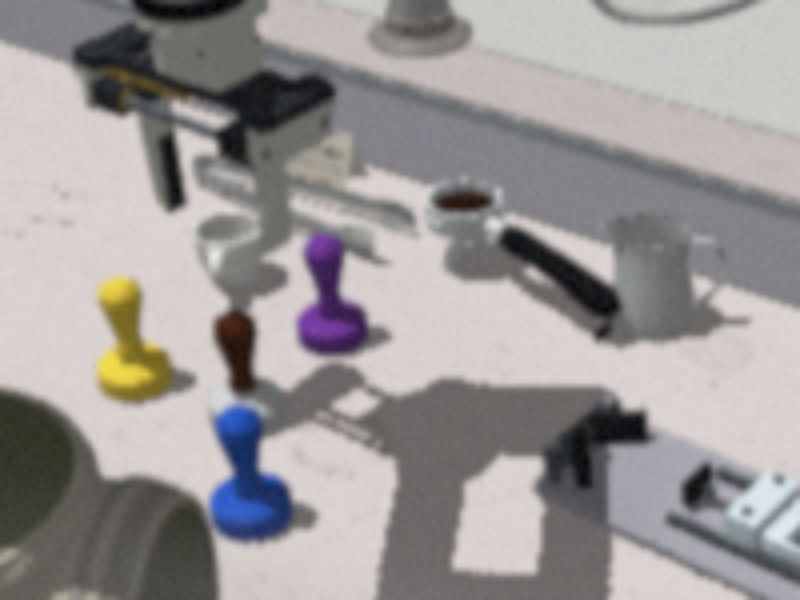

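The gripper hangs over the brown-handled tamper (crop px 236,350); the yellow, purple and blue look-alikes are clear of the fingers, so I go down.

Call:
carry_out(
  targets=[
    {"hand": 100, "x": 0, "y": 0.009, "z": 0.02, "ax": 0, "ay": 0, "az": 0},
    {"hand": 100, "x": 0, "y": 0.009, "z": 0.06, "ax": 0, "ay": 0, "az": 0},
    {"hand": 100, "x": 0, "y": 0.009, "z": 0.1, "ax": 0, "ay": 0, "az": 0},
    {"hand": 60, "x": 0, "y": 0.009, "z": 0.12, "ax": 0, "ay": 0, "az": 0},
    {"hand": 50, "x": 0, "y": 0.009, "z": 0.12, "ax": 0, "ay": 0, "az": 0},
    {"hand": 50, "x": 0, "y": 0.009, "z": 0.12, "ax": 0, "ay": 0, "az": 0},
    {"hand": 45, "x": 0, "y": 0.009, "z": 0.12, "ax": 0, "ay": 0, "az": 0},
  ],
  newtons=10,
)

```text
t: 8.68
tool_pos: [0.4642, 0.3206, 0.2427]
orientation: [0.081, 3.138, 0.003]
force: [0.3, 0.1, 0.1]
opening: 0.0574
gripper_force: 0.0
```

```bash
python3 -c "
from h import *
go((.4637,.321,.07),-.052);s=read_state();print(s['force'],s['t'],s['tool_pos'],s['opening'])"
```

```text
shift [0.0005 0.0003 0.0057] turn [0.0017 0.0027 0.0001] q6 -1.005
[0.33099856 0.11303016 0.0640606 ] 8.675 [0.46418937 0.32064805 0.24270426] 0.05737857189203294
```

Well centred; close gently.

Call:
carry_out(
  targets=[
    {"hand": 5, "x": 0, "y": 0, "z": 0.004, "ax": 0, "ay": 0, "az": 0},
    {"hand": 5, "x": 0, "y": 0, "z": 0.004, "ax": 0, "ay": 0, "az": 0},
    {"hand": 5, "x": 0, "y": 0, "z": 0.004, "ax": 0, "ay": 0, "az": 0},
    {"hand": 5, "x": 0, "y": 0, "z": 0.004, "ax": 0, "ay": 0, "az": 0},
    {"hand": 5, "x": 0, "y": 0, "z": 0.004, "ax": 0, "ay": 0, "az": 0},
    {"hand": 5, "x": 0, "y": 0, "z": 0.004, "ax": 0, "ay": 0, "az": 0},
  ],
  newtons=12,
)

```text
t: 9.43
tool_pos: [0.4633, 0.3203, 0.2368]
orientation: [0.081, 3.141, 0.0]
force: [0.2, 1.6, 0.4]
opening: 0.032
gripper_force: 12.0
```

Call:
carry_out(
  targets=[
    {"hand": 5, "x": 0, "y": 0, "z": -0.005, "ax": 0, "ay": 0, "az": 0},
    {"hand": 5, "x": 0, "y": 0, "z": -0.015, "ax": 0, "ay": 0, "az": 0},
    {"hand": 5, "x": 0, "y": 0, "z": -0.035, "ax": 0, "ay": 0, "az": 0},
    {"hand": 5, "x": 0, "y": 0, "z": -0.06, "ax": 0, "ay": 0, "az": 0},
    {"hand": 5, "x": 0, "y": 0, "z": -0.09, "ax": 0, "ay": 0, "az": 0},
    {"hand": 5, "x": 0, "y": 0, "z": -0.11, "ax": 0, "ay": 0, "az": 0},
    {"hand": 5, "x": 0, "y": 0, "z": -0.12, "ax": 0, "ay": 0, "az": 0},
    {"hand": 5, "x": 0, "y": 0, "z": -0.12, "ax": 0, "ay": 0, "az": 0},
  ],
)

```text
t: 10.42
tool_pos: [0.4635, 0.3203, 0.3574]
orientation: [0.081, 3.14, 0.001]
force: [-0.3, 0.5, -3.6]
opening: 0.0318
gripper_force: 12.0
```

```bash
python3 -c "
from h import *
go((.5578,.017,.19),-.052);s=read_state();print(s['force'],s['t'],s['tool_pos'],s['opening'])"
```

```text
shift [-0.1099 -0.298   0.0003] turn [0.0006 0.001  0.0002] q6 -1.005
[-0.28583973  0.54482746 -3.57622278] 10.425 [0.46349222 0.32032705 0.35737592] 0.0317692984577656
```

Call:
carry_out(
  targets=[
    {"hand": 5, "x": -0.006, "y": -0.015, "z": 0, "ax": 0, "ay": 0, "az": 0},
    {"hand": 5, "x": -0.017, "y": -0.045, "z": 0, "ax": 0, "ay": 0, "az": 0},
    {"hand": 5, "x": -0.033, "y": -0.09, "z": 0, "ax": 0, "ay": 0, "az": 0},
    {"hand": 5, "x": -0.05, "y": -0.135, "z": 0, "ax": 0, "ay": 0, "az": 0},
    {"hand": 5, "x": -0.066, "y": -0.18, "z": 0, "ax": 0, "ay": 0, "az": 0},
    {"hand": 5, "x": -0.083, "y": -0.225, "z": 0, "ax": 0, "ay": 0, "az": 0},
    {"hand": 5, "x": -0.098, "y": -0.265, "z": 0, "ax": 0, "ay": 0, "az": 0},
    {"hand": 5, "x": -0.107, "y": -0.29, "z": 0, "ax": 0, "ay": 0, "az": 0},
  ],
)

```text
t: 11.42
tool_pos: [0.555, 0.022, 0.3552]
orientation: [-0.084, -3.138, 0.001]
force: [-0.3, -0.1, -4.3]
opening: 0.032
gripper_force: 12.0
```

Call:
carry_out(
  targets=[
    {"hand": 5, "x": 0, "y": 0, "z": 0, "ax": 0, "ay": 0, "az": 0},
    {"hand": 5, "x": 0, "y": 0, "z": 0, "ax": 0, "ay": 0, "az": 0},
  ],
)

```text
t: 11.68
tool_pos: [0.5547, 0.0248, 0.3557]
orientation: [-0.083, -3.139, -0.0]
force: [0.1, -0.4, -3.9]
opening: 0.0319
gripper_force: 12.0
```

```bash
python3 -c "
from h import *
im,d,P=cloud('top');cv2.imwrite('pics/t4.png',cv2.resize(im[170:260,240:380],(800,514)))
go((.5578,.017,.0815),-.052);s=read_state();print(s['force'],s['t'],s['tool_pos'],s['opening'])"
```

```text
shift [-0.0036 -0.0081  0.1074] turn [ 0.0002 -0.0015  0.0003] q6 -1.566
[-0.3690223  -0.0225723  -3.61150207] 11.725 [0.55474713 0.02527447 0.35591024] 0.031961840192122074
```

View pics/t4.png

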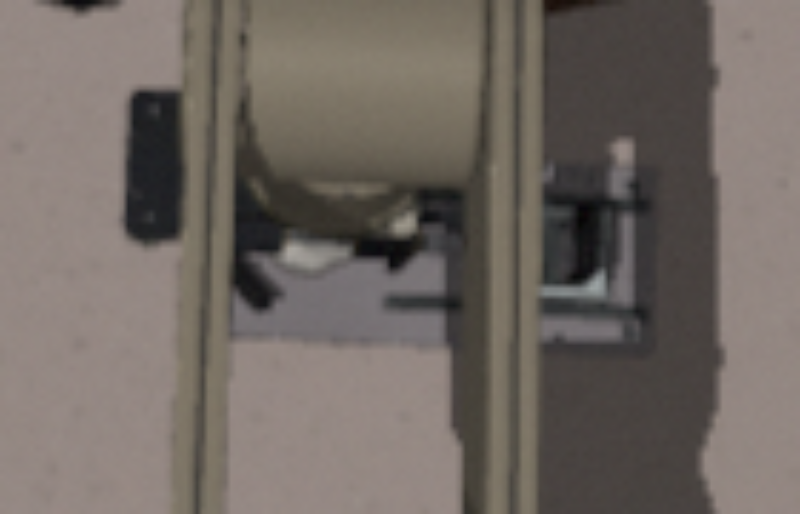

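The arm hides the tamper; the jaw stands wide open at the right end (crop px 580,250), and the bed and V are where computed. Lowering.

Call:
carry_out(
  targets=[
    {"hand": 5, "x": -0.003, "y": -0.008, "z": 0.015, "ax": 0, "ay": 0, "az": 0},
    {"hand": 5, "x": -0.003, "y": -0.008, "z": 0.035, "ax": 0, "ay": 0, "az": 0},
    {"hand": 5, "x": -0.003, "y": -0.008, "z": 0.055, "ax": 0, "ay": 0, "az": 0},
    {"hand": 5, "x": -0.003, "y": -0.008, "z": 0.075, "ax": 0, "ay": 0, "az": 0},
    {"hand": 5, "x": -0.003, "y": -0.008, "z": 0.09, "ax": 0, "ay": 0, "az": 0},
    {"hand": 5, "x": -0.003, "y": -0.008, "z": 0.099, "ax": 0, "ay": 0, "az": 0},
    {"hand": 5, "x": -0.003, "y": -0.008, "z": 0.102, "ax": 0, "ay": 0, "az": 0},
    {"hand": 5, "x": -0.003, "y": -0.008, "z": 0.102, "ax": 0, "ay": 0, "az": 0},
  ],
)

```text
t: 12.72
tool_pos: [0.558, 0.017, 0.2551]
orientation: [0.081, 3.14, -0.0]
force: [0.3, 0.1, -3.6]
opening: 0.0318
gripper_force: 12.0
```

```bash
python3 -c "
from h import *
im,d,P=cloud('scene');cv2.imwrite('pics/s5.png',cv2.resize(im[180:285,260:400],(800,600)))
go((.5578,.017,.0815),-.052);s=read_state();print(s['force'],s['t'],s['tool_pos'],s['opening'])"
```

```text
shift [0.0003 0.     0.0069] turn [-0.      0.0012  0.0002] q6 -1.58
[ 0.40965152 -0.31652552 -3.6428058 ] 12.775 [0.55813131 0.01693619 0.25544578] 0.03196356779233207
```

View pics/s5.png

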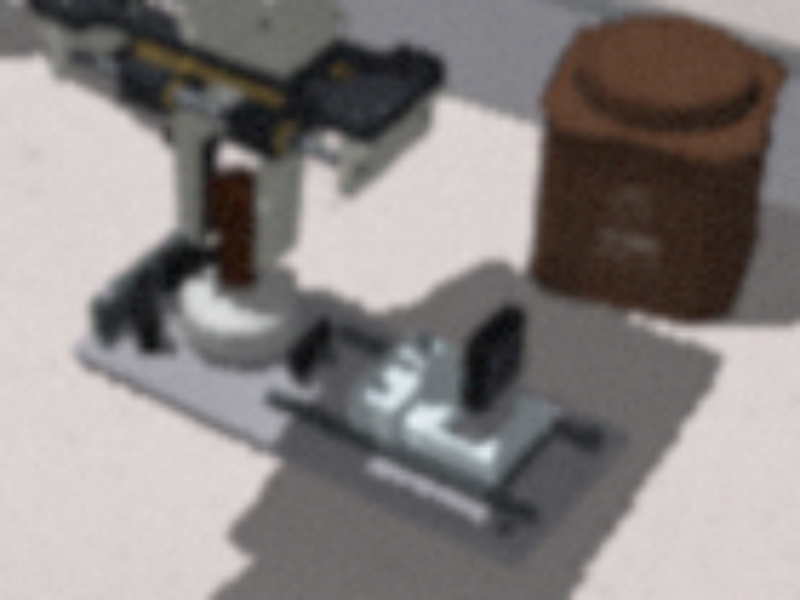

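The tamper (crop px 240,310) hangs upright between the pad (312,345) and the V (150,300), about 5 mm above the bed.

Call:
carry_out(
  targets=[
    {"hand": 5, "x": 0, "y": 0, "z": 0.003, "ax": 0, "ay": 0, "az": 0},
    {"hand": 5, "x": 0, "y": 0, "z": 0.005, "ax": 0, "ay": 0, "az": 0},
    {"hand": 5, "x": 0, "y": 0, "z": 0.0065, "ax": 0, "ay": 0, "az": 0},
    {"hand": 5, "x": 0, "y": 0, "z": 0.0065, "ax": 0, "ay": 0, "az": 0},
  ],
)

```text
t: 13.28
tool_pos: [0.5581, 0.0169, 0.2488]
orientation: [0.081, 3.139, -0.0]
force: [0.3, -0.8, 0.4]
opening: 0.0318
gripper_force: 12.0
```

Call:
carry_out(
  targets=[
    {"hand": 60, "x": 0, "y": 0, "z": 0, "ax": 0, "ay": 0, "az": 0},
    {"hand": 60, "x": 0, "y": 0, "z": 0, "ax": 0, "ay": 0, "az": 0},
    {"hand": 60, "x": 0, "y": 0, "z": 0, "ax": 0, "ay": 0, "az": 0},
    {"hand": 60, "x": 0, "y": 0, "z": 0, "ax": 0, "ay": 0, "az": 0},
    {"hand": 60, "x": 0, "y": 0, "z": -0.03, "ax": 0, "ay": 0, "az": 0},
    {"hand": 60, "x": 0, "y": 0, "z": -0.07, "ax": 0, "ay": 0, "az": 0},
    {"hand": 60, "x": 0, "y": -0.01, "z": -0.1, "ax": 0, "ay": 0, "az": 0},
    {"hand": 60, "x": 0, "y": -0.05, "z": -0.1, "ax": 0, "ay": 0, "az": 0},
  ],
)

```text
t: 14.28
tool_pos: [0.5563, -0.0322, 0.352]
orientation: [0.077, 3.135, -0.0]
force: [0.4, 0.0, -0.1]
opening: 0.0555
gripper_force: 0.0
```

```bash
python3 -c "
from h import *
im,d,P=cloud('scene');cv2.imwrite('pics/s6.png',cv2.resize(im[180:285,260:400],(800,600)))
go((.5493,-.137,.19),-.052);s=read_state();print(s['force'],s['t'],s['tool_pos'],s['opening'])"
```

```text
shift [ 0.001  -0.1003 -0.0064] turn [-0.0031  0.0036  0.0004] q6 -1.676
[-0.38722678 -3.61086667 -0.30481132] 14.325 [ 0.55551769 -0.03694273  0.35032582] 0.05554289886521428
```

View pics/s6.png

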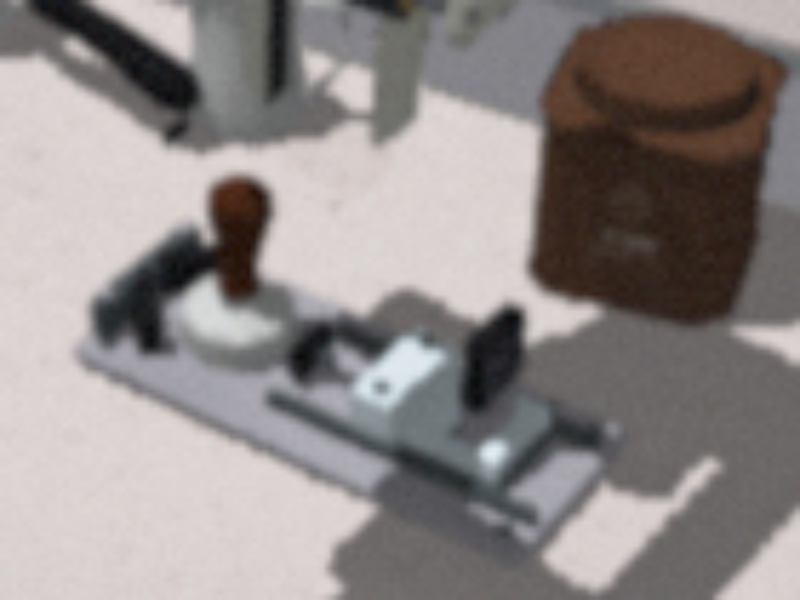

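Tamper stands upright in front of the V (crop px 240,290), jaw wide open, pad (315,350) clear of it. Back to the grip.

Call:
carry_out(
  targets=[
    {"hand": 60, "x": 0, "y": -0.04, "z": 0, "ax": 0, "ay": 0, "az": 0},
    {"hand": 60, "x": 0, "y": -0.08, "z": 0, "ax": 0, "ay": 0, "az": 0},
    {"hand": 60, "x": 0, "y": -0.096, "z": 0, "ax": 0, "ay": 0, "az": 0},
    {"hand": 60, "x": 0, "y": -0.096, "z": 0.02, "ax": 0, "ay": 0, "az": 0},
    {"hand": 60, "x": 0, "y": -0.096, "z": 0.04, "ax": 0, "ay": 0, "az": 0},
    {"hand": 60, "x": 0, "y": -0.096, "z": 0.04, "ax": 0, "ay": 0, "az": 0},
  ],
)

```text
t: 15.08
tool_pos: [0.5491, -0.1273, 0.3045]
orientation: [-0.079, -3.135, -0.003]
force: [0.0, 0.9, 0.1]
opening: 0.0562
gripper_force: 0.0
```

```bash
python3 -c "
from h import *
im,d,P=cloud('scene');Q=P[215:285,300:385].reshape(-1,3);Q=Q[(Q[:,2]>.07)&(Q[:,2]<.095)&(abs(Q[:,0]-.55)<.03)&(abs(Q[:,1]+.13)<.03)];print('grip',Q.mean(0),Q.min(0),Q.max(0),len(Q))
go((.5493,-.130,.072),-.052);s=read_state();print(s['force'],s['t'],s['tool_pos'],s['opening'])"
```

```text
grip [ 0.54314967 -0.12938834  0.08470095] [ 0.52559109 -0.13585602  0.07020559] [ 0.56623663 -0.11931325  0.09407697] 110
shift [-0.     -0.0026  0.0671] turn [ 0.0012 -0.0036  0.0016] q6 -1.839
[ 0.40774524 -0.85557362 -0.10612083] 15.125 [ 0.54965183 -0.12754076  0.30614031] 0.05588617810693779
```

Call:
carry_out(
  targets=[
    {"hand": 60, "x": 0, "y": -0.0025, "z": 0.02, "ax": 0, "ay": 0, "az": 0},
    {"hand": 60, "x": 0, "y": -0.0025, "z": 0.05, "ax": 0, "ay": 0, "az": 0},
    {"hand": 60, "x": 0, "y": -0.0025, "z": 0.066, "ax": 0, "ay": 0, "az": 0},
    {"hand": 60, "x": 0, "y": -0.0025, "z": 0.066, "ax": 0, "ay": 0, "az": 0},
    {"hand": 5, "x": 0, "y": -0.0025, "z": 0.066, "ax": 0, "ay": 0, "az": 0},
    {"hand": 5, "x": 0, "y": -0.0025, "z": 0.066, "ax": 0, "ay": 0, "az": 0},
    {"hand": 5, "x": 0, "y": -0.0025, "z": 0.066, "ax": 0, "ay": 0, "az": 0},
    {"hand": 5, "x": 0, "y": -0.0025, "z": 0.066, "ax": 0, "ay": 0, "az": 0},
  ],
  newtons=20,
)

```text
t: 16.12
tool_pos: [0.5503, -0.1314, 0.2427]
orientation: [0.081, 3.14, -0.0]
force: [0.3, -0.2, 0.4]
opening: 0.0205
gripper_force: 0.0
```

Call:
carry_out(
  targets=[
    {"hand": 5, "x": 0, "y": 0, "z": 0, "ax": 0, "ay": 0, "az": 0},
    {"hand": 5, "x": 0, "y": 0, "z": 0, "ax": 0, "ay": 0, "az": 0},
  ],
)

```text
t: 16.38
tool_pos: [0.5504, -0.1296, 0.2426]
orientation: [0.081, 3.14, 0.005]
force: [0.2, 11.7, 4.2]
opening: 0.014
gripper_force: 20.0
```

Call:
carry_out(
  targets=[
    {"hand": 5, "x": 0, "y": 0.003, "z": 0, "ax": 0, "ay": 0, "az": 0},
    {"hand": 5, "x": 0, "y": 0.006, "z": 0, "ax": 0, "ay": 0, "az": 0},
    {"hand": 5, "x": 0, "y": 0.009, "z": 0, "ax": 0, "ay": 0, "az": 0},
    {"hand": 5, "x": 0, "y": 0.012, "z": 0, "ax": 0, "ay": 0, "az": 0},
    {"hand": 5, "x": 0, "y": 0.014, "z": 0, "ax": 0, "ay": 0, "az": 0},
    {"hand": 5, "x": 0, "y": 0.016, "z": 0, "ax": 0, "ay": 0, "az": 0},
    {"hand": 5, "x": 0, "y": 0.017, "z": 0, "ax": 0, "ay": 0, "az": 0},
  ],
)

```text
t: 17.25
tool_pos: [0.5511, -0.1152, 0.2426]
orientation: [0.082, 3.14, -0.003]
force: [-0.1, -7.2, 4.3]
opening: 0.0137
gripper_force: 20.0
```

Call:
carry_out(
  targets=[
    {"hand": 5, "x": 0, "y": 0.001, "z": 0, "ax": 0, "ay": 0, "az": 0},
    {"hand": 5, "x": 0, "y": 0.002, "z": 0, "ax": 0, "ay": 0, "az": 0},
  ],
)

```text
t: 17.5
tool_pos: [0.5512, -0.1133, 0.2426]
orientation: [0.082, 3.14, -0.003]
force: [-1.2, -7.2, 3.2]
opening: 0.0135
gripper_force: 20.0
```

Call:
carry_out(
  targets=[
    {"hand": 5, "x": 0, "y": 0.001, "z": 0, "ax": 0, "ay": 0, "az": 0},
    {"hand": 5, "x": 0, "y": 0.002, "z": 0, "ax": 0, "ay": 0, "az": 0},
  ],
)

```text
t: 17.75
tool_pos: [0.5513, -0.1113, 0.2426]
orientation: [0.082, 3.14, -0.003]
force: [-1.2, -7.3, 3.7]
opening: 0.0137
gripper_force: 20.0
```

Call:
carry_out(
  targets=[
    {"hand": 5, "x": 0, "y": 0.001, "z": 0, "ax": 0, "ay": 0, "az": 0},
    {"hand": 5, "x": 0, "y": 0.002, "z": 0, "ax": 0, "ay": 0, "az": 0},
    {"hand": 5, "x": 0, "y": 0.003, "z": 0, "ax": 0, "ay": 0, "az": 0},
  ],
)

```text
t: 18.12
tool_pos: [0.5515, -0.1083, 0.2426]
orientation: [0.082, 3.14, -0.003]
force: [-0.8, -6.9, 4.3]
opening: 0.014
gripper_force: 20.0
```

Call:
carry_out(
  targets=[
    {"hand": 5, "x": 0, "y": 0.001, "z": 0, "ax": 0, "ay": 0, "az": 0},
    {"hand": 5, "x": 0, "y": 0.002, "z": 0, "ax": 0, "ay": 0, "az": 0},
    {"hand": 5, "x": 0, "y": 0.003, "z": 0, "ax": 0, "ay": 0, "az": 0},
  ],
)

```text
t: 18.5
tool_pos: [0.5516, -0.1054, 0.2426]
orientation: [0.082, 3.14, -0.004]
force: [-0.8, -7.7, 3.8]
opening: 0.014
gripper_force: 20.0
```

Call:
carry_out(
  targets=[
    {"hand": 5, "x": 0, "y": 0.001, "z": 0, "ax": 0, "ay": 0, "az": 0},
    {"hand": 5, "x": 0, "y": 0.002, "z": 0, "ax": 0, "ay": 0, "az": 0},
    {"hand": 5, "x": 0, "y": 0.003, "z": 0, "ax": 0, "ay": 0, "az": 0},
  ],
)

```text
t: 18.88
tool_pos: [0.5517, -0.1027, 0.2426]
orientation: [0.082, 3.14, -0.004]
force: [-1.0, -8.6, 3.6]
opening: 0.0139
gripper_force: 20.0
```

Call:
carry_out(
  targets=[
    {"hand": 5, "x": 0, "y": 0.001, "z": 0, "ax": 0, "ay": 0, "az": 0},
    {"hand": 5, "x": 0, "y": 0.002, "z": 0, "ax": 0, "ay": 0, "az": 0},
    {"hand": 5, "x": 0, "y": 0.003, "z": 0, "ax": 0, "ay": 0, "az": 0},
  ],
)

```text
t: 19.25
tool_pos: [0.5519, -0.0997, 0.2426]
orientation: [0.082, 3.14, -0.004]
force: [-0.1, -9.1, 3.6]
opening: 0.0137
gripper_force: 20.0
```

Call:
carry_out(
  targets=[
    {"hand": 5, "x": 0, "y": 0.001, "z": 0, "ax": 0, "ay": 0, "az": 0},
    {"hand": 5, "x": 0, "y": 0.002, "z": 0, "ax": 0, "ay": 0, "az": 0},
  ],
)

```text
t: 19.5
tool_pos: [0.552, -0.0977, 0.2426]
orientation: [0.082, 3.14, -0.004]
force: [-0.5, -9.7, 3.3]
opening: 0.014
gripper_force: 20.0
```

Call:
carry_out(
  targets=[
    {"hand": 5, "x": 0, "y": 0.001, "z": 0, "ax": 0, "ay": 0, "az": 0},
    {"hand": 5, "x": 0, "y": 0.002, "z": 0, "ax": 0, "ay": 0, "az": 0},
  ],
)

```text
t: 19.75
tool_pos: [0.5521, -0.0957, 0.2426]
orientation: [0.082, 3.14, -0.004]
force: [-0.4, -9.4, 3.7]
opening: 0.0139
gripper_force: 20.0
```

Call:
carry_out(
  targets=[
    {"hand": 5, "x": 0, "y": 0.0005, "z": 0, "ax": 0, "ay": 0, "az": 0},
    {"hand": 5, "x": 0, "y": 0.001, "z": 0, "ax": 0, "ay": 0, "az": 0},
  ],
)

```text
t: 20.0
tool_pos: [0.5522, -0.0947, 0.2426]
orientation: [0.082, 3.14, -0.004]
force: [-1.4, -9.3, 2.8]
opening: 0.0139
gripper_force: 20.0
```

Call:
carry_out(
  targets=[
    {"hand": 5, "x": 0, "y": 0.0005, "z": 0, "ax": 0, "ay": 0, "az": 0},
    {"hand": 5, "x": 0, "y": 0.001, "z": 0, "ax": 0, "ay": 0, "az": 0},
  ],
)

```text
t: 20.25
tool_pos: [0.5522, -0.0937, 0.2426]
orientation: [0.082, 3.14, -0.004]
force: [-0.8, -9.7, 4.1]
opening: 0.0141
gripper_force: 20.0
```

Call:
carry_out(
  targets=[
    {"hand": 5, "x": 0, "y": 0.0005, "z": 0, "ax": 0, "ay": 0, "az": 0},
    {"hand": 5, "x": 0, "y": 0.001, "z": 0, "ax": 0, "ay": 0, "az": 0},
  ],
)

```text
t: 20.5
tool_pos: [0.5523, -0.0927, 0.2426]
orientation: [0.082, 3.14, -0.004]
force: [-1.5, -8.6, 3.8]
opening: 0.0135
gripper_force: 20.0
```

Call:
carry_out(
  targets=[
    {"hand": 5, "x": 0, "y": 0.0005, "z": 0, "ax": 0, "ay": 0, "az": 0},
    {"hand": 5, "x": 0, "y": 0.001, "z": 0, "ax": 0, "ay": 0, "az": 0},
  ],
)

```text
t: 20.75
tool_pos: [0.5523, -0.0918, 0.2426]
orientation: [0.082, 3.14, -0.005]
force: [-0.7, -10.0, 3.0]
opening: 0.0138
gripper_force: 20.0
```

Call:
carry_out(
  targets=[
    {"hand": 5, "x": 0, "y": 0.0005, "z": 0, "ax": 0, "ay": 0, "az": 0},
    {"hand": 5, "x": 0, "y": 0.0005, "z": 0, "ax": 0, "ay": 0, "az": 0},
  ],
)

```text
t: 21.0
tool_pos: [0.5524, -0.0914, 0.2426]
orientation: [0.082, 3.14, -0.005]
force: [-0.6, -10.7, 2.6]
opening: 0.0139
gripper_force: 20.0
```

Call:
carry_out(
  targets=[
    {"hand": 5, "x": 0, "y": 0.0005, "z": 0, "ax": 0, "ay": 0, "az": 0},
    {"hand": 5, "x": 0, "y": 0.0005, "z": 0, "ax": 0, "ay": 0, "az": 0},
  ],
)

```text
t: 21.25
tool_pos: [0.5523, -0.091, 0.2426]
orientation: [0.082, 3.14, -0.005]
force: [-1.0, -9.9, 3.1]
opening: 0.0141
gripper_force: 20.0
```

Call:
carry_out(
  targets=[
    {"hand": 5, "x": 0, "y": 0.0005, "z": 0, "ax": 0, "ay": 0, "az": 0},
    {"hand": 5, "x": 0, "y": 0.0005, "z": 0, "ax": 0, "ay": 0, "az": 0},
  ],
)

```text
t: 21.5
tool_pos: [0.5524, -0.0906, 0.2426]
orientation: [0.082, 3.14, -0.005]
force: [-0.6, -11.6, 3.7]
opening: 0.014
gripper_force: 20.0
```

```bash
python3 -c "
from h import *
F=[]
for i in range(6):
    im,d=read_camera('scene');s=read_state();F.append([s['force'][1],s['tool_pos'][1]])
print(np.array(F).round(5).tolist(),np.mean(F,0))
cv2.imwrite('pics/s7.png',cv2.resize(im[180:285,260:400],(800,600)))"
```

```text
[[-11.2837, -0.09061], [-11.76215, -0.09063], [-12.34715, -0.0906], [-12.47084, -0.09062], [-12.08027, -0.09059], [-11.01955, -0.09059]] [-11.82727663  -0.09060559]
```

View pics/s7.png

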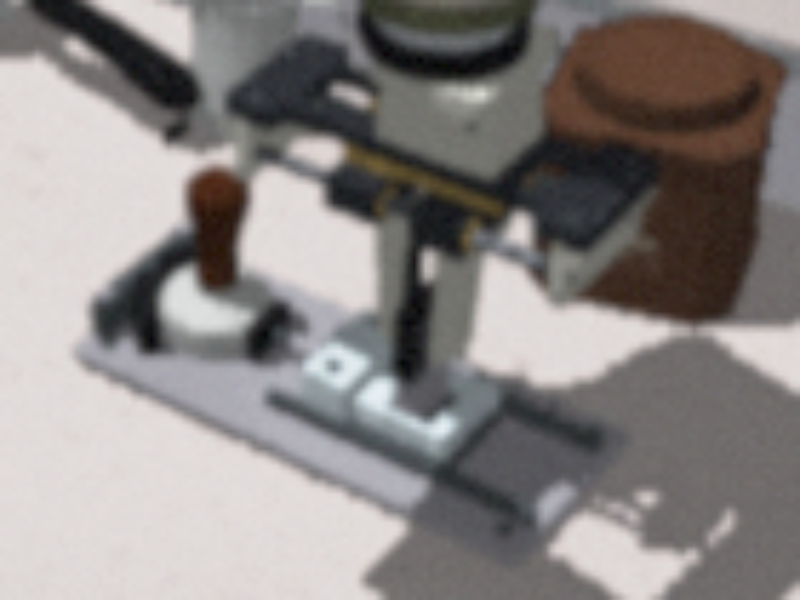

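The tamper (crop px 215,290) is pushed against the V with the pad (270,335) on it; force ≈ 4.6 N over the slide friction. A last tiny closing step.

Call:
carry_out(
  targets=[
    {"hand": 5, "x": 0, "y": 0.0002, "z": 0, "ax": 0, "ay": 0, "az": 0},
    {"hand": 5, "x": 0, "y": 0.0002, "z": 0, "ax": 0, "ay": 0, "az": 0},
  ],
)

```text
t: 22.05
tool_pos: [0.5524, -0.0905, 0.2426]
orientation: [0.082, 3.14, -0.006]
force: [-1.4, -11.6, 2.2]
opening: 0.0137
gripper_force: 20.0
```

```bash
python3 -c "
from h import *
F=[]
for i in range(10):
    im,d,P=cloud('top' if i%2 else 'scene');s=read_state();F.append([s['force'][1],s['tool_pos'][1]])
    if i==8:
        Q=P[P[...,2]>.075]; Q=Q[(abs(Q[:,0]-.558)<.03)&(abs(Q[:,1]-.03)<.025)&(Q[:,2]<.12)]; print('handle scene',Q.mean(0),Q.min(0),Q.max(0),len(Q))
print(np.mean(F,0),np.std(F,0),s['t'])"
```

```text
handle scene [0.55155818 0.02713587 0.09758153] [0.54175952 0.01341283 0.07522313] [0.56903655 0.0462276  0.11243506] 131
[-11.98352973  -0.09049576] [6.81174884e-01 1.32180895e-05] 22.55
```

Call:
carry_out(
  targets=[
    {"hand": 60, "x": 0, "y": 0, "z": 0, "ax": 0, "ay": 0, "az": 0},
    {"hand": 60, "x": 0, "y": 0, "z": 0, "ax": 0, "ay": 0, "az": 0},
    {"hand": 60, "x": 0, "y": 0, "z": 0, "ax": 0, "ay": 0, "az": 0},
    {"hand": 60, "x": 0, "y": 0, "z": 0, "ax": 0, "ay": 0, "az": 0},
    {"hand": 60, "x": 0, "y": 0, "z": -0.02, "ax": 0, "ay": 0, "az": 0},
    {"hand": 60, "x": 0, "y": 0, "z": -0.06, "ax": 0, "ay": 0, "az": 0},
    {"hand": 60, "x": 0, "y": 0, "z": -0.1, "ax": 0, "ay": 0, "az": 0},
    {"hand": 60, "x": 0, "y": 0, "z": -0.12, "ax": 0, "ay": 0, "az": 0},
  ],
)

```text
t: 23.55
tool_pos: [0.5529, -0.0888, 0.3665]
orientation: [0.081, 3.135, -0.002]
force: [0.9, -0.1, 0.0]
opening: 0.0558
gripper_force: 0.0
```

Call:
carry_out(
  targets=[
    {"hand": 60, "x": 0, "y": 0, "z": 0, "ax": 0, "ay": 0, "az": 0},
    {"hand": 60, "x": 0, "y": 0, "z": 0, "ax": 0, "ay": 0, "az": 0},
  ],
)

```text
t: 23.8
tool_pos: [0.5518, -0.0886, 0.3606]
orientation: [-0.081, -3.138, -0.001]
force: [0.7, -0.0, 0.3]
opening: 0.0557
gripper_force: 0.0
```

```bash
python3 -c "
from h import *
im,d,P=cloud('scene');cv2.imwrite('pics/s8.png',cv2.resize(im[180:285,260:400],(800,600)))
Q=P[215:285,300:385].reshape(-1,3);Q=Q[(Q[:,2]>.07)&(Q[:,2]<.095)&(abs(Q[:,0]-.55)<.03)&(abs(Q[:,1]+.09)<.03)];print('grip',Q.mean(0),Q.min(0),Q.max(0),len(Q))"
```

```text
grip [ 0.54584127 -0.09256641  0.08434212] [ 0.52835577 -0.09782685  0.07006364] [ 0.56839221 -0.08047043  0.09415074] 109
```

View pics/s8.png

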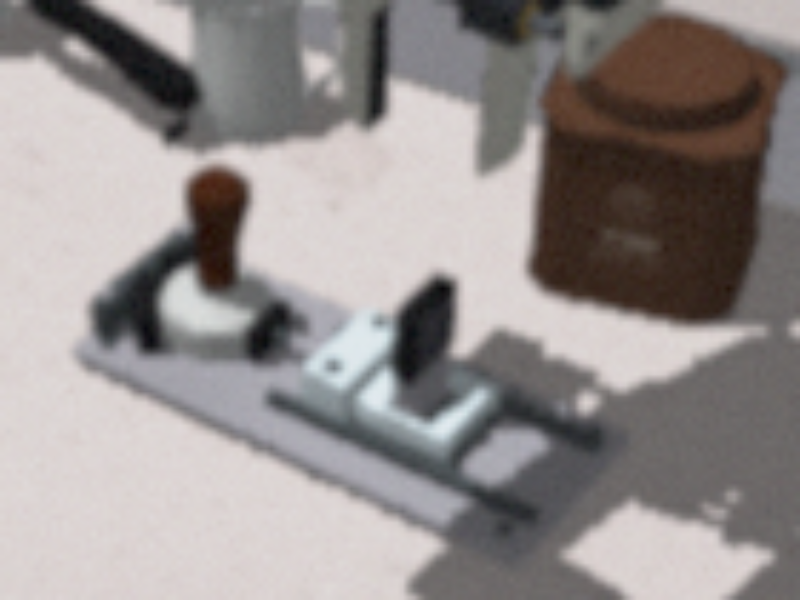

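Run:
```python
from h import *
g={}
for n,box in (('s6',(455,300,530,420)),('s8',(385,270,460,390))):
    im=cv2.imread(f'pics/{n}.png').astype(int).sum(2)
    x0,y0,x1,y1=box; m=np.zeros(im.shape,np.uint8); m[y0:y1,x0:x1]=im[y0:y1,x0:x1]<200
    k,l,st,c=cv2.connectedComponentsWithStats(m); i=1+st[1:,4].argmax(); print(n,st[i],c[i])
    uv=np.array(c[i]); uv=np.array([260+uv[0]*140/800,180+uv[1]*105/600]); g[n]=ray('scene',uv,.07)[0]
print((g['s8']-g['s6'])*1000)
```

```text
s6 [ 462  310   61  105 4394] [491.29722349 362.32726445]
s8 [ 394  281   58  105 3873] [423.17273431 332.32352182]
[ 2.45244952 37.05244358  0.        ]
```

The tamper stands in the V with the pad on it (crop px 215,290 / 270,335) and the grip is free (425,330). The camera shift of the grip is ambiguous by 2 mm, so I check with one very light closing-side touch (well below the ~12 N that moves the jaw).

Call:
carry_out(
  targets=[
    {"hand": 40, "x": 0, "y": 0, "z": 0, "ax": 0, "ay": 0, "az": 0},
    {"hand": 40, "x": 0, "y": 0, "z": 0, "ax": 0, "ay": 0, "az": 0},
    {"hand": 40, "x": 0, "y": 0, "z": 0.04, "ax": 0, "ay": 0, "az": 0},
    {"hand": 40, "x": 0, "y": 0, "z": 0.08, "ax": 0, "ay": 0, "az": 0},
    {"hand": 40, "x": 0, "y": 0, "z": 0.11, "ax": 0, "ay": 0, "az": 0},
    {"hand": 40, "x": 0, "y": 0, "z": 0.115, "ax": 0, "ay": 0, "az": 0},
    {"hand": 40, "x": 0, "y": 0, "z": 0.115, "ax": 0, "ay": 0, "az": 0},
  ],
)

```text
t: 24.72
tool_pos: [0.5525, -0.0887, 0.2477]
orientation: [0.081, 3.14, -0.0]
force: [1.0, 0.4, 0.2]
opening: 0.0372
gripper_force: 0.0
```

Call:
carry_out(
  targets=[
    {"hand": 40, "x": 0, "y": 0.002, "z": 0, "ax": 0, "ay": 0, "az": 0},
    {"hand": 40, "x": 0, "y": 0.004, "z": 0, "ax": 0, "ay": 0, "az": 0},
    {"hand": 40, "x": 0, "y": 0.005, "z": 0, "ax": 0, "ay": 0, "az": 0},
    {"hand": 40, "x": 0, "y": 0.005, "z": 0, "ax": 0, "ay": 0, "az": 0},
  ],
)

```text
t: 25.22
tool_pos: [0.5526, -0.0836, 0.2475]
orientation: [0.081, 3.14, -0.0]
force: [0.4, -0.4, -0.7]
opening: 0.037
gripper_force: 0.0
```

Call:
carry_out(
  targets=[
    {"hand": 40, "x": 0, "y": 0.001, "z": 0, "ax": 0, "ay": 0, "az": 0},
    {"hand": 40, "x": 0, "y": 0.002, "z": 0, "ax": 0, "ay": 0, "az": 0},
    {"hand": 40, "x": 0, "y": 0.003, "z": 0, "ax": 0, "ay": 0, "az": 0},
    {"hand": 40, "x": 0, "y": 0.0035, "z": 0, "ax": 0, "ay": 0, "az": 0},
  ],
)

```text
t: 25.72
tool_pos: [0.5527, -0.0801, 0.2472]
orientation: [-0.081, -3.14, -0.0]
force: [0.4, -0.7, 0.0]
opening: 0.0372
gripper_force: 0.0
```

Call:
carry_out(
  targets=[
    {"hand": 40, "x": 0, "y": 0.0003, "z": 0, "ax": 0, "ay": 0, "az": 0},
    {"hand": 40, "x": 0, "y": 0.0006, "z": 0, "ax": 0, "ay": 0, "az": 0},
  ],
)

```text
t: 25.98
tool_pos: [0.5528, -0.0797, 0.2472]
orientation: [0.081, 3.14, -0.0]
force: [-0.3, -1.0, -0.0]
opening: 0.0372
gripper_force: 0.8
```

Call:
carry_out(
  targets=[
    {"hand": 40, "x": 0, "y": 0.0003, "z": 0, "ax": 0, "ay": 0, "az": 0},
    {"hand": 40, "x": 0, "y": 0.0005, "z": 0, "ax": 0, "ay": 0, "az": 0},
  ],
)

```text
t: 26.22
tool_pos: [0.5528, -0.0795, 0.2472]
orientation: [0.082, 3.141, -0.001]
force: [0.3, -4.7, -0.6]
opening: 0.0372
gripper_force: 2.4
```

The grip is firmly at its closing stop (4.7 N, jaw unmoved). Back the finger off and leave.

Call:
carry_out(
  targets=[
    {"hand": 40, "x": 0, "y": -0.003, "z": 0, "ax": 0, "ay": 0, "az": 0},
    {"hand": 40, "x": 0, "y": -0.008, "z": 0, "ax": 0, "ay": 0, "az": 0},
    {"hand": 40, "x": 0, "y": -0.01, "z": 0, "ax": 0, "ay": 0, "az": 0},
    {"hand": 40, "x": 0, "y": -0.01, "z": -0.02, "ax": 0, "ay": 0, "az": 0},
    {"hand": 40, "x": 0, "y": -0.01, "z": -0.06, "ax": 0, "ay": 0, "az": 0},
    {"hand": 40, "x": 0, "y": -0.01, "z": -0.1, "ax": 0, "ay": 0, "az": 0},
    {"hand": 40, "x": 0, "y": -0.01, "z": -0.12, "ax": 0, "ay": 0, "az": 0},
    {"hand": 40, "x": 0, "y": -0.01, "z": -0.12, "ax": 0, "ay": 0, "az": 0},
  ],
)

```text
t: 27.22
tool_pos: [0.5528, -0.0892, 0.3695]
orientation: [0.081, 3.137, -0.001]
force: [0.3, -0.8, -0.8]
opening: 0.0374
gripper_force: 0.0
```

```bash
python3 -c "
from h import *
a=cv2.imread('pics/s8.png');im,d=read_camera('scene');b=cv2.resize(im[180:285,260:400],(800,600))
cut=lambda i:cv2.cvtColor(i,cv2.COLOR_BGR2GRAY)
for n,(x0,y0,x1,y1) in {'plate':(390,270,465,400),'tamper':(150,165,250,350)}.items():
    r=cv2.matchTemplate(cut(b)[y0-15:y1+15,x0-15:x1+15],cut(a)[y0:y1,x0:x1],cv2.TM_CCOEFF_NORMED);print(n,cv2.minMaxLoc(r)[1],np.array(cv2.minMaxLoc(r)[3])-15)
s=read_state();print(s['t'],s['force'],s['tool_pos']); print(robot.close_job())"
```

```text
plate 0.9989591240882874 [0 0]
tamper 0.9995251297950745 [0 0]
27.275 [ 0.39545846 -0.22159082 -1.14418596] [ 0.55230954 -0.08905056  0.36737266]
the job is handed in; nothing more can be done
None
```

The job is handed in at 27.3 s: I opened the jaw fully, stood the tamper in the rest, then closed the jaw until the tamper was in the V with the pad bearing at about 4.8 N (estimated from wrist force), the grip is at its closing stop, and the arm is clear.

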